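# Seat a burnishing bit in the bench burnisher and hold it home

### The job

Take the tall, slender burnishing bit out of the wooden rack and fit it to the bench burnisher: turn it until its cross-shaped stem meshes with the cross-shaped socket of the chuck and slide it down until its collar sits flush on the chuck. A spring inside pushes the bit back up, so finish while still gripping the bit and pressing it fully home, ready for me to tighten the set screw. Leave the short, wide bit in the rack and the eyelet jar and the green balm tin where they stand.

Things in the scene. Friction and masses are not known exactly. Their poses are not given: they have to be found in the camera images.
- tall_bit: The bit to fit: loose, 0.1 to 0.2 kg, 102 mm tall, upright in either rack hole, collar on the rack top. Origin: lower end of its stem, z up. Steel cross stem z 0-28 mm: two crossed bars along its x and y, 22 mm long, 7 mm thick (lowest 4 mm narrower, 19 x 4.5 mm, as lead-in); collar 36 mm across, z 28-34; dark wooden head 27 mm across, z 34-70. Looks the same every quarter turn.
- tall_grip (a point): Middle of the tall bit's bright square grip: 24 x 24 mm, 32 mm high, on top of the wooden head, 70 to 102 mm above the stem's lower end (this point at 86 mm). Its four flats are square to the bit's x and y, that is to the bars of the cross stem.
- short_bit: The other bit, to be left alone: same stem, collar and square grip, but the wooden head is 40 mm in diameter and only 9 mm high (z 34 to 43 mm); 75 mm tall in all. Origin: centre of the lower end of its stem.
- bit_rack: Fixed pale wooden block 66 x 170 x 34 mm (x, y, z) with two round through holes of 27 mm at y = +50 and -50 mm, in which the bits hang by their collars, free to turn. Origin: centre of the underside. To its left stand a red vice and a tall blue eyelet press (about 0.3 m), fixed; keep the arm clear of them.
- burnisher: Bench burnisher: fixed grey drive head, 110 x 110 mm foot, 64 mm high, with a square steel chuck (40 x 40 x 40 mm) on top, so that the chuck's top is 104 mm above the worktop. Origin: centre of the underside. The chuck turns about the upright axis against stiff friction (0.08 N m) and may stand at any angle.
- socket (a point): Mouth of the chuck's cross-shaped socket: centre of the chuck's top face. z up; x and y lie along the two crossed slots and square to the chuck's sides, and turn with it. Each slot is 25 mm long, 9.5 mm wide, 34 mm deep. Fully home, the bit's collar rests on this face and the stem's lower end is 28 mm below it.
- ejector_pin (a joint): Travel (m, 0 up, grows as it is pushed down) of the brass spring pin in the middle of the socket. At 0 its top is 14 mm below the chuck's top; a fully seated bit pushes it down to 0.014. The spring pushes up with 4 N at 0 and 10 N at 0.014, enough to lift a released bit.
- jar: Eyelet jar with a black lid, 45 mm across, 56 mm tall, standing near the front edge; a bystander. Origin: centre of the underside.
- balm: Green round balm tin, 48 mm across, 28 mm tall, near the front right; a bystander. Origin: centre of the underside.
Not all that is in view belongs to the job. What is shaped like the tall_bit but blue or orange is not meant.

How it is judged:
By the outcome, as a careful person would: the job done as asked, in the order asked, and still so for the second after the job is handed in, while the arm keeps its last pose, push and grip.
It also fails if it takes over 42 s, if anything falls off the work surface, if the arm or the gripper's body presses on something with over 40 N, if the wrist force passes 120 N, or if a joint passes its speed limit or range.

### The arm

A 6-joint arm with a two-finger parallel gripper is mounted at the origin on a cart in front of the work surface, level with it; the furniture and walls round the work are solid. World frame = base frame: x ahead of the robot, y to its left, z up, the work surface at z = 0. Lengths are in m, angles in degrees, forces in N, time in s.
With the tool pointing down it reaches from about 0.4 to 0.825 m from the base axis. Payload 7 kg.
Tool frame: the origin (TCP) lies between the finger pads; the fingertips stand r.tips_ahead ahead of it and the grasp point (between the pads) lies 2 mm behind it (r.tips_ahead is the distance from the TCP to the fingertips, in m); z points along the fingers, y is the line along which they close (so a half turn about z gives the same grasp; the last joint's range is limited). The gripper opens to 88 mm and grips with 3 to 60 N. Pads are 19 mm wide; open, the fingers measure 130 mm over their backs; the gripper's body (78 mm by 193 mm) begins 47 mm behind the grasp point.
Start: joints at [87.897, 20.546, 0.682, 0, -70.136, -16.507], TCP at [0.215, 0.64, 0.244] pointing down, gripper open.
Joint ranges: [-176.03, 176.03], [-82.01, 121.73], [-58.28, 71.71], [-173.87, 95.51], [-174.79, -0.11], [-173.66, 173.66]. Speed limits (degrees/s): [136.94, 136.94, 172.46, 180, 180, 180].

### API

Orientations are given as a 3x3 rotation matrix whose columns are the frame's x, y, z axes.
In Python, from station import telemetry, optics, r gives the robot as it stands.
- The arm moves only by the tool send_rows, never from a script. Its argument "series" is a list of rows, each an object of numbers: "x", "y", "z": the shift along the world's x, y, z in units of 40 mm (1.0 is 40 mm); "yaw": the turn about the world's z in units of 5 degrees (1.0 is 5 degrees). In form: [{"x": .., "y": .., "z": .., "yaw": ..}, ...]. A call has 1 to 10 rows; each row is the pose to reach, as a shift and turn from the pose commanded when the call began; what a row does not reach only later rows make up. A row lasts 1/12 s, in which the tool goes at most 41.7 mm and 7.16 degrees, less where a joint would pass 70% of its speed; a pose out of reach is approached as far as the arm can. A call with a gripper value outside its range is refused whole. "claw" is the opening, from 0 (shut) to 1 (fully open), set as the call begins (left out, the last holds). The fingers move at their own pace and stop on an object; the grip force is fixed at half the most. Time passes only in rows, so rows that repeat a pose let the fingers close. It gives the time, the measured TCP pose, the force, the opening and the grip force at its end, in the units of the state.
- telemetry.get_state(): the state, without advancing time (a new reading comes with each control period).
- optics.get_image(name): name is "side" or "top" or "wrist"; returns the picture (400x640x3 uint8, blue, green, red); there is no depth.
- optics.get_calibration(name): a dict with "mtx" (3x3 intrinsics, pixels), "T" (4x4, takes a point from camera to world coordinates). Camera axes: x right, y up, looking along -z (the intrinsics and any distortion apply to the point x, -y, -z); pixel columns grow to the right and rows downward; lengths in m; the calibration is good to about 2 mm. The wrist camera is an equidistant fisheye: a pixel r from the principal point sees the ray r / f radians off the axis. A picture is of the moment at which its call begins: read the wrist's pose just before it. get_calibration takes no time and is no camera call; for the wrist camera it gives the pose at the moment of the call.
- r.hand_in(): hands the job in; it is judged then, once.
Trained networks look in the newest picture that a camera, given by its name, has taken for a name from the list of things; names that differ only in an ending like _2 or _b are one class to them, and where a whole thing is asked for, a point or a joint stands for the part that bears it (a point fixed in the world has none). Each returns a list of dicts, best first, with "conf" (0 to 1); they miss things now and then, are a little off and sometimes report something else, mostly with a low value. They report only what shows in the picture. A call takes as long as a camera call. They do not tell look-alikes from the thing itself.
- optics.spot_in(camera, target): "location" ([x, y, z] in m, in the coordinates of the camera as it stood for that picture, good to about 4 mm: the middle of the surface that is visible of it).
- optics.regions_of(camera, target): "mask" (400x640 bool, what is visible of it).
- optics.spot_point(camera, target): "location" ([x, y, z] in m, in the coordinates of the camera as it stood for that picture, good to about 4 mm: a listed point, or the origin of a listed thing).
The state is a dict: "time": time; "joint_positions": joint angles; "qvel": joint speeds; "tau": joint torques, N m; "tcp_pos": TCP position; "tcp_rot": TCP orientation; "wrist_force": force on the tool from outside, world axes, zero at the start; "ft_torque": the same for the moment, N m; "gripper_width": finger opening in m; "gripper_force": force on a finger pad.
Only numpy, scipy, OpenCV 4.12 (cv2) and the standard library are available. Lean on these libraries where they do the work, as an engineer would, in place of code of your own. Each camera call takes 0.05 s, during which the arm holds its last target. There are 200 camera calls.

## Working session

There is one attempt and no reset: what is moved stays moved. The work goes in short steps, Python scripts to look and compute and a tool call to move; the robot and the scene stay as the last step left them, time stands still between calls to the robot, and variables do not carry over. Pictures are saved under pics/ and viewed, at most 10 in all, crops included, and the job is handed in when it is done.

Besides the shell and the picture viewer there is one more tool, called after "Emit:" as a command line: name --argument value ..., lists and objects as JSON in quotes. send_rows: Moves the arm, as the interface text tells. Its arguments: {"type":"object","properties":{"series":{"type":"array"},"claw":{"type":"number"}},"required":["series"]}

```bash
mkdir -p pics; cat > h.py <<'E'
import numpy as np, cv2
from station import telemetry, optics, r
def w(cam,p):
    T=np.array(optics.get_calibration(cam)["T"]); return (T@np.r_[p,1])[:3]
def proj(cam,P):
    c=optics.get_calibration(cam); T=np.linalg.inv(np.array(c["T"])); K=np.array(c["mtx"])
    q=(T@np.r_[P,1])[:3]; q=q*[1,-1,-1]
    return (K@(q/q[2]))[:2]
def show(cam,name,names=()):
    im=optics.get_image(cam); cv2.imwrite(f"pics/{name}.png",im)
    for n,f in names:
        for d in getattr(optics,f)(cam,n)[:4]:
            print(cam,n,f,round(d["conf"],2),w(cam,d["location"]).round(4))
    return im
E
python3 - <<'E'
from h import *
print(r.tips_ahead, telemetry.get_state())
for c in("top","side"):
    show(c,c+"0",[("tall_bit","spot_point"),("tall_grip","spot_point"),("short_bit","spot_point"),("socket","spot_point"),("bit_rack","spot_point"),("burnisher","spot_point"),("jar","spot_point"),("balm","spot_point")])
a=cv2.imread("pics/top0.png");b=cv2.imread("pics/side0.png")
E
```

```text
0.017 {'time': 0.0, 'joint_positions': array([ 8.78964380e+01,  2.05918858e+01,  6.35630307e-01, -1.93780228e-02,
       -7.01353577e+01, -1.65091986e+01]), 'qvel': array([ 0.01246093,  0.01086237, -0.06337315, -0.02527153, -0.05105927,
       -0.01147569]), 'tau': array([-1.81729833e-03, -5.82709551e+01,  2.93066347e+01,  6.99767813e+00,
        7.04115533e-03, -1.54875320e-04]), 'tcp_pos': array([0.21529552, 0.63927939, 0.24263401]), 'tcp_rot': array([[ 9.47660610e-01, -3.19279230e-01, -3.76561904e-04],
       [-3.19279417e-01, -9.47659294e-01, -1.58617939e-03],
       [ 1.49581745e-04,  1.62338819e-03, -9.99998671e-01]]), 'wrist_force': array([ 0.05909365, -0.53076643,  0.53390873]), 'ft_torque': array([-0.05022087, -0.04638701,  0.01485852]), 'gripper_force': 0.0, 'gripper_width': 0.08771309981323169}
top tall_bit spot_point 0.7 [0.4663 0.1346 0.0056]
top tall_bit spot_point 0.67 [ 0.4637 -0.0853  0.0025]
top tall_bit spot_point 0.44 [ 0.4196 -0.1643  0.0048]
top tall_grip spot_point 0.7 [ 0.5988 -0.2139  0.1039]
top tall_grip spot_point 0.67 [ 0.4211 -0.1669  0.0842]
top tall_gr
[... 393 characters left out ...]
8 [ 0.374  -0.3078  0.0007]
side tall_bit spot_point 0.95 [ 0.4179 -0.1687 -0.0015]
side tall_bit spot_point 0.86 [ 0.4668 -0.0865 -0.005 ]
side tall_bit spot_point 0.68 [0.4702 0.1304 0.0075]
side tall_grip spot_point 0.98 [ 0.4246 -0.1674  0.0853]
side tall_grip spot_point 0.85 [ 0.462  -0.0842  0.0841]
side tall_grip spot_point 0.57 [0.4651 0.1326 0.0908]
side short_bit spot_point 0.7 [0.4758 0.0354 0.0043]
side socket spot_point 0.84 [ 0.5962 -0.2156  0.1021]
side bit_rack spot_point 0.57 [ 0.4689  0.0853 -0.0016]
side burnisher spot_point 0.59 [ 0.5957 -0.2175  0.    ]
side jar spot_point 0.96 [ 3.679e-01 -8.020e-02  1.000e-04]
side balm spot_point 0.5 [ 3.718e-01 -3.118e-01  2.000e-04]
```

View pics/top0.png

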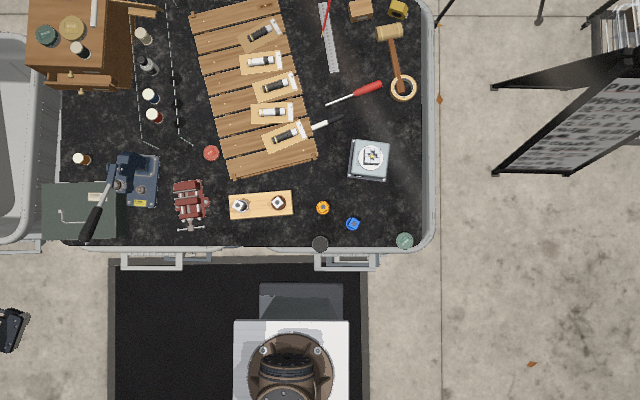

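View pics/side0.png

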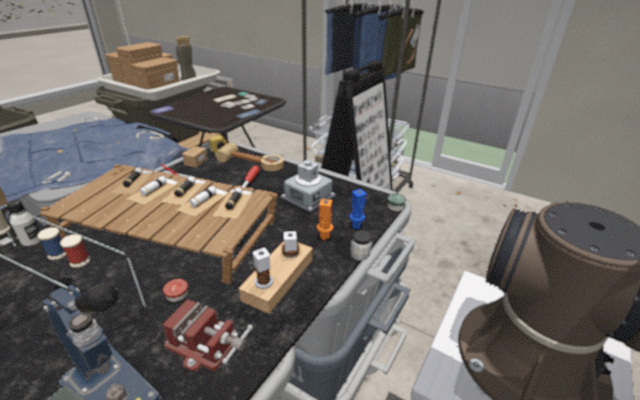

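Top view: candidates for the tall bit are the one in the rack's left hole (240,204) (tall, slender dark head), the short bit (278,203), the orange look-alike (322,208), and the blue look-alike (353,224). The burnisher is at (370,158). In the side view the rack's tall bit is at (262,268) and the short one at (290,245). I choose the rack's left one, and check it in a close crop.

```bash
python3 - <<'E'
from h import *
a=cv2.imread("pics/top0.png");b=cv2.imread("pics/side0.png")
f=lambda im,x,y:cv2.resize(im[y-25:y+25,x-25:x+25],(390,390),interpolation=cv2.INTER_CUBIC)
cv2.imwrite("pics/crop.png",np.hstack([f(a,240,204),f(b,262,265)]))
for P in [(.467,.133,.102),(.472,.035,.075),(.598,-.214,.104)]: print(proj("top",P))
for n in("top","side"):
  c=optics.get_calibration(n);print(np.array(c["mtx"])[0],np.array(c["T"])[:3,3])
c=optics.get_calibration("wrist");print(np.array(c["mtx"]),np.array(c["T"]).round(3))
E
```

```text
[238.26769811 204.37659993]
[277.14016867 203.0947546 ]
[372.54447102 154.54339031]
[469.59579646   0.         319.66159744] [ 0.41745864 -0.07985363  1.31490691]
[375.59689191   0.         322.99738279] [0.09908998 0.5233995  0.56284598]
[[309.70691629   0.         316.59333482]
 [  0.         309.70691629 204.16426486]
 [  0.           0.           1.        ]] [[-0.319  0.917  0.239  0.279]
 [-0.948 -0.309 -0.08   0.617]
 [ 0.001 -0.252  0.968  0.385]
 [ 0.     0.     0.     1.   ]]
```

View pics/crop.png

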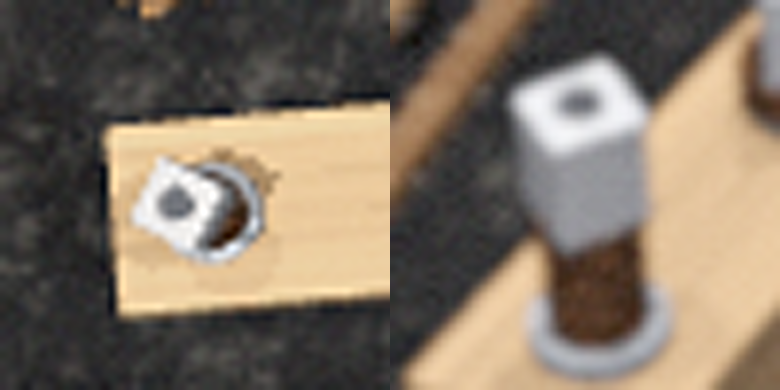

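Emit:
send_rows --series '[{"z": 1}, {"z": 2}, {"z": 3}, {"z": 3.8}, {"z": 3.8}]'

```text
invalid input
```

The crop shows the tall, slender dark head with its bright square grip, in the rack's left hole: the right one.

Emit:
send_rows --series '[{"x": 0, "y": 0, "z": 1, "yaw": 0}, {"x": 0, "y": 0, "z": 2, "yaw": 0}, {"x": 0, "y": 0, "z": 3, "yaw": 0}, {"x": 0, "y": 0, "z": 3.8, "yaw": 0}, {"x": 0, "y": 0, "z": 3.8, "yaw": 0}]' --claw 1

```text
time: 1.32
tcp_pos: [0.2166, 0.6412, 0.4044]
tcp_rot: [[0.948, -0.319, 0.003], [-0.319, -0.948, 0.011], [-0.0, -0.012, -1.0]]
wrist_force: [1.0, 0.2, 1.0]
gripper_width: 0.088
gripper_force: 0.0
```

Emit:
send_rows --series '[{"x": 0.45, "y": -0.9, "z": 0, "yaw": 0}, {"x": 0.9, "y": -1.8, "z": 0, "yaw": 0}, {"x": 1.35, "y": -2.7, "z": 0, "yaw": 0}, {"x": 1.8, "y": -3.6, "z": 0, "yaw": 0}, {"x": 2.25, "y": -4.5, "z": 0, "yaw": 0}, {"x": 2.7, "y": -5.4, "z": 0, "yaw": 0}, {"x": 3.15, "y": -6.3, "z": 0, "yaw": 0}, {"x": 3.6, "y": -7.2, "z": 0, "yaw": 0}, {"x": 4.05, "y": -8.1, "z": 0, "yaw": 0}, {"x": 4.5, "y": -9, "z": 0, "yaw": 0}]' --claw 1

```text
time: 2.15
tcp_pos: [0.3957, 0.2777, 0.3959]
tcp_rot: [[0.948, -0.319, 0.001], [-0.319, -0.948, 0.001], [0.0, -0.001, -1.0]]
wrist_force: [0.5, -0.1, -0.1]
gripper_width: 0.0877
gripper_force: 0.0
```

Emit:
send_rows --series '[{"x": 0.45, "y": -0.9, "z": 0, "yaw": 0}, {"x": 0.9, "y": -1.8, "z": 0, "yaw": 0}, {"x": 1.35, "y": -2.7, "z": 0, "yaw": 0}, {"x": 1.75, "y": -3.7, "z": -0.5, "yaw": 0}, {"x": 1.75, "y": -3.7, "z": -1.4, "yaw": 0}, {"x": 1.75, "y": -3.7, "z": -2.3, "yaw": 0}, {"x": 1.75, "y": -3.7, "z": -3.2, "yaw": 0}, {"x": 1.75, "y": -3.7, "z": -3.5, "yaw": 0}, {"x": 1.75, "y": -3.7, "z": -3.5, "yaw": 0}, {"x": 1.75, "y": -3.7, "z": -3.5, "yaw": 0}]' --claw 1

```text
time: 2.98
tcp_pos: [0.4656, 0.1315, 0.2558]
tcp_rot: [[0.948, -0.319, -0.0], [-0.319, -0.948, -0.001], [0.0, 0.001, -1.0]]
wrist_force: [0.8, 1.4, 0.6]
gripper_width: 0.0878
gripper_force: 0.0
```

```bash
python3 - <<'E'
from h import *
s=telemetry.get_state();print(s["time"],s["tcp_pos"],s["joint_positions"].round(1))
im=show("wrist","w1",[("tall_grip","spot_point"),("tall_bit","spot_point"),("short_bit","spot_point"),("socket","spot_point")])
E
```

```text
2.9833 [0.46557006 0.13150381 0.25579628] [ 39.2   1.8 -21.5   0.  -66.7  32.2]
wrist tall_grip spot_point 0.9 [ 0.4652 -0.0824  0.0892]
wrist tall_grip spot_point 0.77 [ 0.4246 -0.1672  0.0854]
wrist tall_grip spot_point 0.58 [0.4661 0.1372 0.0928]
wrist tall_bit spot_point 0.96 [ 0.4255 -0.171   0.003 ]
wrist tall_bit spot_point 0.76 [0.4687 0.133  0.0064]
wrist tall_bit spot_point 0.68 [ 0.4645 -0.0837  0.0041]
wrist short_bit spot_point 0.72 [0.4754 0.0343 0.005 ]
wrist socket spot_point 0.66 [ 0.5948 -0.2146  0.1037]
```

View pics/w1.png

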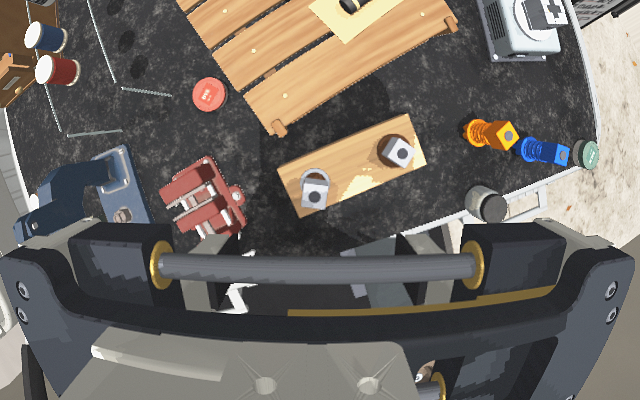

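Wrist view: grip of the tall bit at (314,193), short bit at (400,153), look-alikes at (500,132)/(550,150), chuck at (545,12). I'll rectify the grip top and chuck top to measure angles.

```bash
cat >> h.py <<'E'
def ortho(cam,im,c,half=.04,n=390):
    """overhead view of plane z=c[2]: up = +x, right = -y"""
    k=optics.get_calibration(cam);T=np.linalg.inv(np.array(k["T"]));K=np.array(k["mtx"])
    g=np.linspace(-half,half,n);Y,X=np.meshgrid(c[1]-g,c[0]-g)
    q=np.stack([X,Y,np.full_like(X,c[2])],-1)@T[:3,:3].T+T[:3,3];q=q*[1,-1,-1]
    if cam=="wrist":
        rr=np.hypot(q[...,0],q[...,1]);t=np.arctan2(rr,q[...,2]);s=t/np.maximum(rr,1e-9)
    else: s=1/q[...,2]
    u=K[0,0]*q[...,0]*s+K[0,2];v=K[1,1]*q[...,1]*s+K[1,2]
    return cv2.remap(im,u.astype(np.float32),v.astype(np.float32),cv2.INTER_CUBIC)
def square(o,c,half=.04,thr=175):
    m=((o.min(2)>thr)*255).astype(np.uint8)
    m=cv2.morphologyEx(m,cv2.MORPH_CLOSE,np.ones((25,25)));m=cv2.morphologyEx(m,cv2.MORPH_OPEN,np.ones((15,15)))
    for k in sorted(cv2.findContours(m,0,1)[0],key=cv2.contourArea)[::-1][:2]:
        (x,y),sz,a=cv2.minAreaRect(k);s=2*half/(o.shape[0]-1)
        print("ctr",round(c[0]+half-y*s,4),round(c[1]+half-x*s,4),"size mm",(np.array(sz)*s*1e3).round(1),"yaw mod90",round(-a%90,1))
E
python3 - <<'E'
from h import *
a=cv2.imread("pics/top0.png");b=cv2.imread("pics/w1.png")
g=(.467,.133,.108);c=(.597,-.214,.104)
L=[ortho("wrist",b,g),ortho("top",a,c)]
for o,p in zip(L,(g,c)): square(o,p)
cv2.imwrite("pics/o1.png",np.hstack(L))
E
```

```text
ctr 0.467 0.1336 size mm [26.4 26. ] yaw mod90 69.9
ctr 0.4628 0.1006 size mm [14.8 15.2] yaw mod90 0.0
ctr 0.597 -0.214 size mm [80. 80.] yaw mod90 0.0
```

View pics/o1.png

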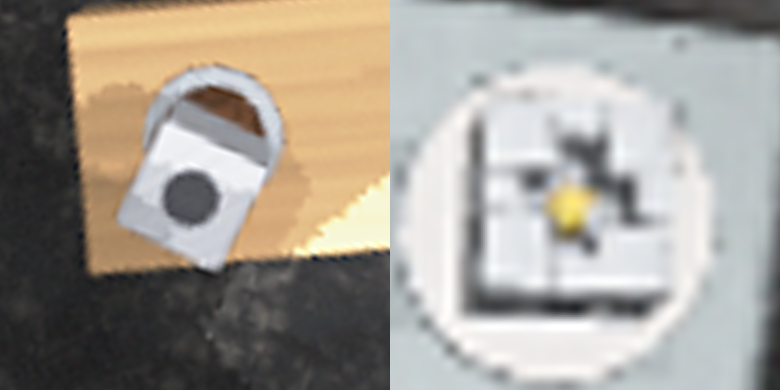

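Grip: hole at (191,198) of the left rectified half, so (0.466, 0.1337), with yaw about −27°. The chuck is nearly square to the world axes with its pin in the middle; I'll check it closer later. Descend and grip.

Emit:
send_rows --series '[{"x": 0.02, "y": 0.05, "z": -0.5, "yaw": -0.8}, {"x": 0.02, "y": 0.05, "z": -1.2, "yaw": -1.7}, {"x": 0.02, "y": 0.05, "z": -2, "yaw": -1.7}, {"x": 0.02, "y": 0.05, "z": -2.7, "yaw": -1.7}, {"x": 0.02, "y": 0.05, "z": -3.3, "yaw": -1.7}, {"x": 0.02, "y": 0.05, "z": -3.8, "yaw": -1.7}, {"x": 0.02, "y": 0.05, "z": -4.1, "yaw": -1.7}, {"x": 0.02, "y": 0.05, "z": -4.1, "yaw": -1.7}, {"x": 0.02, "y": 0.05, "z": -4.1, "yaw": -1.7}]' --claw 1

```text
time: 3.98
tcp_pos: [0.4665, 0.1339, 0.0919]
tcp_rot: [[0.89, -0.455, -0.0], [-0.455, -0.89, -0.0], [0.0, 0.0, -1.0]]
wrist_force: [0.7, -0.3, 1.0]
gripper_width: 0.0878
gripper_force: 0.0
```

Emit:
send_rows --series '[{"x": 0, "y": 0, "z": 0, "yaw": 0}, {"x": 0, "y": 0, "z": 0, "yaw": 0}, {"x": 0, "y": 0, "z": 0, "yaw": 0}, {"x": 0, "y": 0, "z": 0, "yaw": 0}, {"x": 0, "y": 0, "z": 0, "yaw": 0}, {"x": 0, "y": 0, "z": 0, "yaw": 0}, {"x": 0, "y": 0, "z": 0, "yaw": 0}, {"x": 0, "y": 0, "z": 0, "yaw": 0}]' --claw 0

```text
time: 4.65
tcp_pos: [0.4662, 0.1337, 0.0916]
tcp_rot: [[0.89, -0.456, 0.0], [-0.456, -0.89, 0.0], [0.0, -0.0, -1.0]]
wrist_force: [-0.5, -0.3, 0.1]
gripper_width: 0.0399
gripper_force: 0.0
```

Emit:
send_rows --series '[{"x": 0, "y": 0, "z": 0, "yaw": 0}, {"x": 0, "y": 0, "z": 0, "yaw": 0}, {"x": 0, "y": 0, "z": 0, "yaw": 0}, {"x": 0, "y": 0, "z": 0, "yaw": 0}, {"x": 0, "y": 0, "z": 0, "yaw": 0}, {"x": 0, "y": 0, "z": 0, "yaw": 0}]' --claw 0

```text
time: 5.15
tcp_pos: [0.4661, 0.1336, 0.0915]
tcp_rot: [[0.89, -0.456, -0.0], [-0.456, -0.89, -0.0], [-0.0, 0.0, -1.0]]
wrist_force: [0.7, -0.4, -0.2]
gripper_width: 0.0242
gripper_force: 30.0
```

Gripped (24.2 mm). Lift, then carry to a viewing spot near the chuck while turning the bit.

Emit:
send_rows --series '[{"x": 0, "y": 0, "z": 0.3, "yaw": 0}, {"x": 0, "y": 0, "z": 0.8, "yaw": 0}, {"x": 0, "y": 0, "z": 1.5, "yaw": 0}, {"x": 0, "y": 0, "z": 2.3, "yaw": 0}, {"x": 0, "y": 0, "z": 3, "yaw": 0}, {"x": 0, "y": 0, "z": 3.6, "yaw": 0}, {"x": 0, "y": 0, "z": 4, "yaw": 0}, {"x": 0, "y": 0, "z": 4, "yaw": 0}]' --claw 0

```text
time: 5.82
tcp_pos: [0.4678, 0.1345, 0.2553]
tcp_rot: [[0.89, -0.455, 0.005], [-0.455, -0.89, 0.003], [0.003, -0.005, -1.0]]
wrist_force: [0.6, 0.0, -0.3]
gripper_width: 0.0237
gripper_force: 30.0
```

Emit:
send_rows --series '[{"x": 0.1, "y": -0.6, "z": 0, "yaw": 0.6}, {"x": 0.3, "y": -1.5, "z": 0, "yaw": 1.2}, {"x": 0.5, "y": -2.4, "z": 0, "yaw": 1.8}, {"x": 0.7, "y": -3.3, "z": 0, "yaw": 2.4}, {"x": 0.9, "y": -4.2, "z": 0, "yaw": 3}, {"x": 1.1, "y": -5.1, "z": 0, "yaw": 3.6}, {"x": 1.3, "y": -6, "z": 0, "yaw": 4.2}, {"x": 1.5, "y": -6.9, "z": 0, "yaw": 4.8}, {"x": 1.6, "y": -7.8, "z": 0, "yaw": 5.4}, {"x": 1.6, "y": -8.5, "z": 0, "yaw": 5.4}]' --claw 0

```text
time: 6.65
tcp_pos: [0.5302, -0.2087, 0.25]
tcp_rot: [[1.0, 0.001, -0.002], [0.001, -1.0, 0.0], [-0.002, -0.0, -1.0]]
wrist_force: [0.8, 0.2, -0.7]
gripper_width: 0.024
gripper_force: 30.0
```

Emit:
send_rows --series '[{"x": 0, "y": 0, "z": 0, "yaw": 0}, {"x": 0, "y": 0, "z": 0, "yaw": 0}, {"x": 0, "y": 0, "z": 0, "yaw": 0}]' --claw 0

```text
time: 6.9
tcp_pos: [0.5297, -0.2062, 0.2505]
tcp_rot: [[1.0, -0.003, -0.002], [-0.003, -1.0, 0.001], [-0.002, -0.001, -1.0]]
wrist_force: [-0.4, -0.0, -0.7]
gripper_width: 0.0239
gripper_force: 30.0
```

```bash
python3 - <<'E'
from h import *
im=show("wrist","w2",[("socket","spot_point")]*2)
c=(.597,-.214,.104)
o=ortho("wrist",im,c,.035,500)
cv2.imwrite("pics/o2.png",np.hstack([o,cv2.resize(im[:,120:520],(300,300)).__class__(0)]) if 0 else o)
s=telemetry.get_state();print(s["tcp_pos"],s["tcp_rot"].round(3),s["wrist_force"],s["gripper_width"])
E
```

```text
wrist socket spot_point 0.6 [ 0.5968 -0.2129  0.1014]
wrist socket spot_point 0.6 [ 0.597  -0.2127  0.1016]
[ 0.5302027  -0.20534523  0.25139676] [[ 1.    -0.001 -0.   ]
 [-0.001 -1.     0.   ]
 [-0.    -0.    -1.   ]] [-0.00649868  0.10031093 -1.99154482] 0.023950368450333534
```

View pics/o2.png

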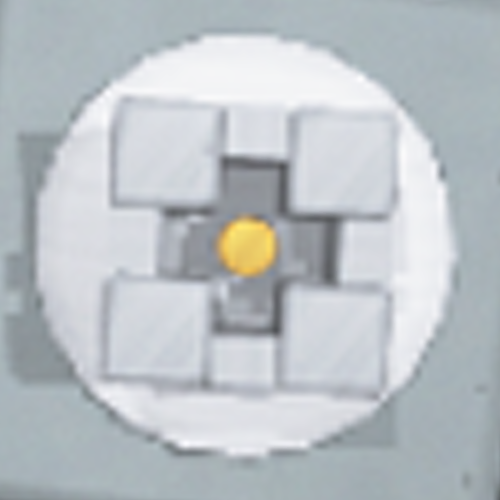

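View pics/w2.png

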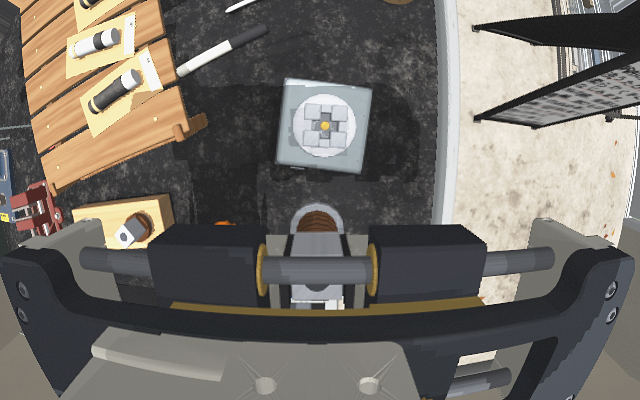

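The rectified chuck: corners (117,100), (397,115), (385,393), (102,383), so its centre is (0.5973, −0.2142) and its yaw −3°. In the wrist view the held bit sits at (318,220) and the chuck at (325,126). Move above the socket and turn.

Emit:
send_rows --series '[{"x": 0.4, "y": -0.05, "z": 0, "yaw": -0.3}, {"x": 0.9, "y": -0.1, "z": 0, "yaw": -0.6}, {"x": 1.4, "y": -0.2, "z": 0, "yaw": -0.6}, {"x": 1.68, "y": -0.22, "z": -0.3, "yaw": -0.6}, {"x": 1.68, "y": -0.22, "z": -0.8, "yaw": -0.6}, {"x": 1.68, "y": -0.22, "z": -1.2, "yaw": -0.6}, {"x": 1.68, "y": -0.22, "z": -1.2, "yaw": -0.6}, {"x": 1.68, "y": -0.22, "z": -1.2, "yaw": -0.6}, {"x": 1.68, "y": -0.22, "z": -1.2, "yaw": -0.6}, {"x": 1.68, "y": -0.22, "z": -1.2, "yaw": -0.6}]' --claw 0

```text
time: 7.88
tcp_pos: [0.598, -0.215, 0.205]
tcp_rot: [[0.999, -0.054, 0.002], [-0.054, -0.999, -0.0], [0.002, 0.0, -1.0]]
wrist_force: [0.3, -0.2, -0.7]
gripper_width: 0.024
gripper_force: 30.0
```

```bash
python3 - <<'E'
from h import *
s=telemetry.get_state();print(s["tcp_pos"],s["tcp_rot"].round(3).tolist(),s["wrist_force"])
im=show("side","s2",[("tall_bit","spot_point")])
u,v=proj("side",(.597,-.214,.12)).astype(int);print(u,v)
cv2.imwrite("pics/s2c.png",cv2.resize(im[v-50:v+40,u-60:u+60],(800,600),interpolation=cv2.INTER_CUBIC))
E
```

```text
[ 0.59801613 -0.21501021  0.20496346] [[0.999, -0.054, 0.002], [-0.054, -0.999, -0.0], [0.002, 0.0, -1.0]] [ 0.31375573 -0.24233799 -0.66779829]
side tall_bit spot_point 0.76 [ 0.5989 -0.2166  0.1244]
side tall_bit spot_point 0.74 [ 0.4645 -0.085  -0.008 ]
side tall_bit spot_point 0.6 [ 4.213e-01 -1.662e-01  3.000e-04]
307 158
```

View pics/s2c.png

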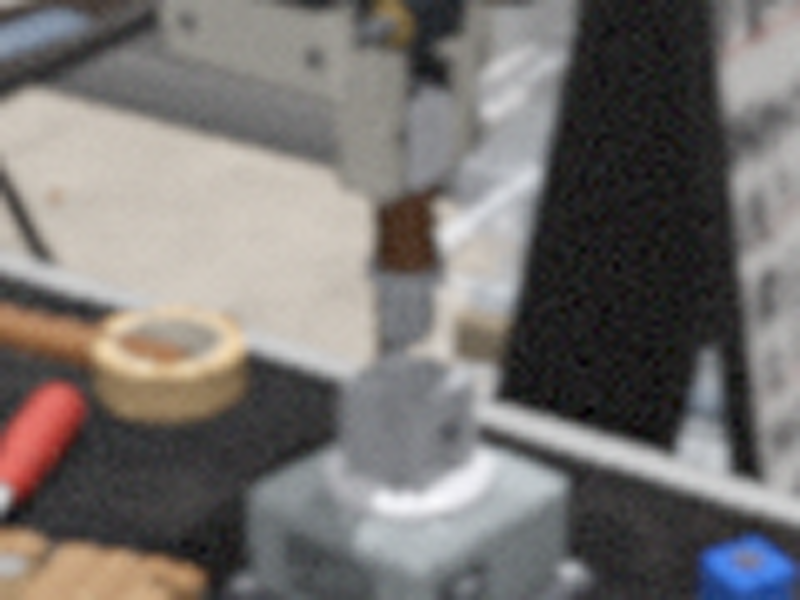

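The crop shows the bit upright at about column 405, over the chuck at about 408, with the stem tip just above it. Lower into the mouth and check the force.

Emit:
send_rows --series '[{"x": -0.02, "y": 0.02, "z": -0.1, "yaw": 0}, {"x": -0.02, "y": 0.02, "z": -0.2, "yaw": 0}, {"x": -0.02, "y": 0.02, "z": -0.3, "yaw": 0}, {"x": -0.02, "y": 0.02, "z": -0.4, "yaw": 0}, {"x": -0.02, "y": 0.02, "z": -0.5, "yaw": 0}, {"x": -0.02, "y": 0.02, "z": -0.6, "yaw": 0}, {"x": -0.02, "y": 0.02, "z": -0.65, "yaw": 0}, {"x": -0.02, "y": 0.02, "z": -0.65, "yaw": 0}]' --claw 0

```text
time: 8.65
tcp_pos: [0.5963, -0.2143, 0.1767]
tcp_rot: [[0.999, -0.054, -0.001], [-0.054, -0.999, 0.0], [-0.001, -0.0, -1.0]]
wrist_force: [0.6, 0.8, -1.9]
gripper_width: 0.0239
gripper_force: 30.0
```

Entered cleanly. Continue to home.

Emit:
send_rows --series '[{"x": 0, "y": 0, "z": -0.1, "yaw": 0}, {"x": 0, "y": 0, "z": -0.2, "yaw": 0}, {"x": 0, "y": 0, "z": -0.28, "yaw": 0}, {"x": 0, "y": 0, "z": -0.34, "yaw": 0}, {"x": 0, "y": 0, "z": -0.38, "yaw": 0}, {"x": 0, "y": 0, "z": -0.4, "yaw": 0}, {"x": 0, "y": 0, "z": -0.4, "yaw": 0}, {"x": 0, "y": 0, "z": -0.4, "yaw": 0}]' --claw 0

```text
time: 9.32
tcp_pos: [0.5974, -0.2146, 0.1628]
tcp_rot: [[0.999, -0.054, 0.002], [-0.054, -0.999, -0.001], [0.002, 0.001, -1.0]]
wrist_force: [-1.8, 0.7, 7.9]
gripper_width: 0.0239
gripper_force: 30.0
```

Emit:
send_rows --series '[{"x": 0, "y": 0, "z": -0.03, "yaw": 0}, {"x": 0, "y": 0, "z": -0.06, "yaw": 0}, {"x": 0, "y": 0, "z": -0.06, "yaw": 0}, {"x": 0, "y": 0, "z": -0.06, "yaw": 0}]' --claw 0

```text
time: 9.65
tcp_pos: [0.5976, -0.2147, 0.1613]
tcp_rot: [[0.999, -0.053, 0.003], [-0.053, -0.999, -0.001], [0.003, 0.001, -1.0]]
wrist_force: [-1.6, 1.4, 12.5]
gripper_width: 0.0239
gripper_force: 30.0
```

Emit:
send_rows --series '[{"x": 0, "y": 0, "z": -0.03, "yaw": 0}, {"x": 0, "y": 0, "z": -0.06, "yaw": 0}, {"x": 0, "y": 0, "z": -0.06, "yaw": 0}, {"x": 0, "y": 0, "z": -0.06, "yaw": 0}]' --claw 0

```text
time: 9.98
tcp_pos: [0.5979, -0.2149, 0.161]
tcp_rot: [[0.999, -0.053, 0.005], [-0.053, -0.999, -0.002], [0.005, 0.002, -1.0]]
wrist_force: [-6.6, 3.6, 24.6]
gripper_width: 0.0239
gripper_force: 30.0
```

Hard stop at the expected height. One check picture.

```bash
python3 - <<'E'
from h import *
im=show("side","s3",[("tall_bit","spot_point"),("jar","spot_point"),("balm","spot_point"),("short_bit","spot_point")])
s=telemetry.get_state();print(s["tcp_pos"],s["wrist_force"],s["time"])
u,v=307,158
cv2.imwrite("pics/s3c.png",cv2.resize(im[v-50:v+40,u-60:u+60],(800,600),interpolation=cv2.INTER_CUBIC))
E
```

```text
side tall_bit spot_point 0.68 [ 0.3647 -0.0764 -0.0008]
side tall_bit spot_point 0.65 [ 0.4651 -0.0847 -0.0033]
side tall_bit spot_point 0.61 [ 0.598  -0.2166  0.079 ]
side tall_bit spot_point 0.59 [ 0.5948 -0.2123  0.1604]
side jar spot_point 0.78 [ 0.3657 -0.0801 -0.0006]
side balm spot_point 0.58 [ 0.3719 -0.3116 -0.0057]
side balm spot_point 0.41 [0.4747 0.0367 0.0026]
side short_bit spot_point 0.85 [0.4747 0.0327 0.0021]
[ 0.59793342 -0.21483019  0.16105262] [-6.8803362   3.72803456 24.17775373] 10.2333
```

View pics/s3c.png

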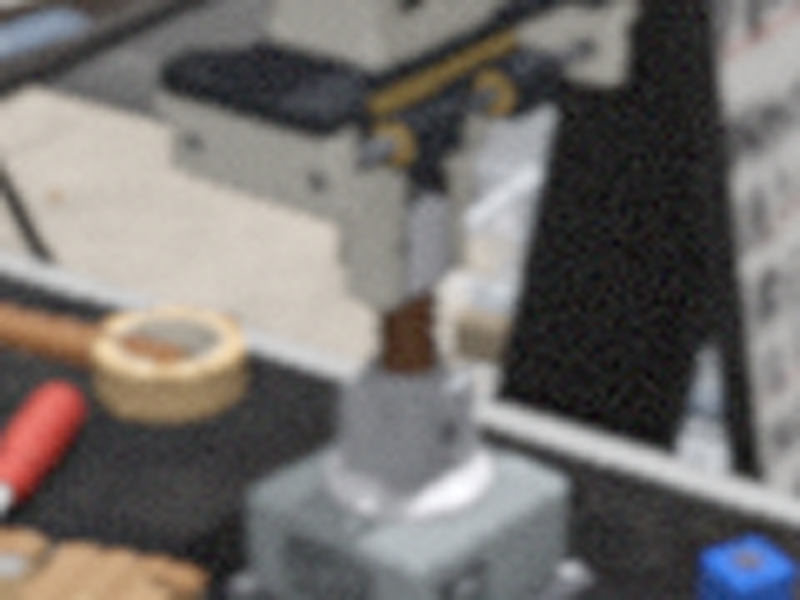

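The crop shows the stem gone into the chuck and the collar on its top at about (408,370), still gripped. The force is steady at 24 N and the bystanders haven't moved.

```bash
python3 -c "
from station import r
print(r.hand_in())"
```

```text
the job is handed in; nothing more can be done
None
```

The tall bit is meshed in the chuck with its collar on the chuck face, and the arm is still gripping it and pressing it home at about 24 N, ready for the set screw; the job is handed in.

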